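Open the vent cap under its flip tab

ROBOT

A 6-joint arm with a two-finger parallel gripper is mounted at the origin on a cart in front of the work surface, level with it; the furniture and walls round the work are solid. World frame = base frame: x ahead of the robot, y to its left, z up, the work surface at z = 0. Lengths are in m, angles in rad, forces in N, time in s.
With the tool pointing down it reaches from about 0.3 to 0.775 m from the base axis. Payload 14.6 kg.
Tool frame: the origin (TCP) lies midway between the tips of the shut fingers; the grasp point (between the pads) lies 19 mm behind it; z points along the fingers, y is the line along which they close (so a half turn about z gives the same grasp; the last joint's range is limited). The gripper opens to 94 mm and grips with 3 to 60 N. Pads are 16 mm wide; open, the fingers measure 119 mm over their backs; the gripper's body (75 mm by 177 mm) begins 78 mm behind the grasp point.
Start: joints at [-1.359, 0.3, 1.521, -0, 1.321, -0.067], TCP at [0.151, -0.529, 0.205] pointing down, gripper open.
Joint ranges: [-3.03, 3.03], [-0.79, 2.21], [0.23, 2.52], [-1.04, 4.18], [0, 3.07], [-2.55, 2.55]. Speed limits (rad/s): [2.22, 2.22, 2.57, 3.14, 3.14, 3.14].

INTERFACE

Orientations are given as [roll, pitch, yaw] about the fixed x, y, z axes, in that order (R = Rz(yaw) Ry(pitch) Rx(roll)).
In Python, from cell import monitor, eyes, job gives the robot as it stands.
- The arm moves only by the shell command python3 -m crank 'ROWS' [OPENING] [FORCE]. ROWS is JSON, a list of rows, each a list of 2 entries, a list of its own where there are three numbers: the shift along the tool's x, y, z in cm, then the turn, a rotation vector about the tool's x, y, z in rad. A call has 1 to 10 rows; each row shifts and turns the commanded pose from where the row before left it, along the tool's axes as they then stand; what a row does not reach is not made up. A row lasts 1/12 s, in which the tool goes at most 41.7 mm and 7.16 degrees, less where a joint would pass 70% of its speed; a pose out of reach is approached as far as the arm can. A call with a gripper value outside its range is refused whole. OPENING is the finger opening in cm, from 0 to 9.4, set as the call begins (- or left out, the last holds). The fingers move at their own pace and stop on an object; FORCE is the grip in N (left out, the last holds). Time passes only in rows, so rows that do not move let the fingers close. It gives the time, the measured TCP pose, the force, the opening and the grip force at its end, in the units of the state.
- monitor.sense(): the state, without advancing time (a new reading comes with each control period).
- eyes.camera(name): name is "scene" or "top" or "wrist"; returns a dict with "color" (480x640x3 uint8, red, green, blue), "range_z" (480x640 float32, m along the optical axis (not along the pixel's ray), 0 where there is no reading), "K" (3x3 intrinsics, pixels), "dist" ([k1, k2, p1, p2, k3] as OpenCV has them; the pictures are not rectified), "R" (3x3) and "t" (3): a world point X has camera coordinates R X + t. Camera axes: x right, y down, z forward; pixel columns grow to the right and rows downward; lengths in m; the calibration is good to about 2 mm. A picture is of the moment at which its call begins.
- job.hand_in(): hands the job in; it is judged then, once.
The state is a dict: "t": time; "joints": joint angles; "joint_vel": joint speeds; "joint_torque": joint torques, N m; "tcp_pos": TCP position; "tool_rot": TCP orientation; "contact_force": force on the tool from outside, world axes, zero at the start; "moment": the same for the moment, N m; "grip_width": opening from 0.0 (shut) to 1.0 (fully open); "finger_force": force on a finger pad.
Only numpy, scipy, OpenCV 4.12 (cv2) and the standard library are available. Lean on these libraries where they do the work, as an engineer would, in place of code of your own. Each camera call takes 0.05 s, during which the arm holds its last target. There are 200 camera calls.

TASK

Open the vent of the white canister on the bench: fold its steel flip tab right back, then unscrew the grey cap beneath it (anticlockwise seen from above) as far as it will go, until you feel it come up against its stop. Work gently: do not force the tab or strain the stop, leave tab and cap open, and do not disturb the small things standing round the canister.

Things in the scene. Friction and masses are not known exactly. Their poses are not given: they have to be found in the camera images.
- canister: Squat white round canister, 100 mm across, shoulder 80 mm high, screwed to the bench by a 116 x 116 x 6 mm steel foot plate (fixed; place and yaw vary). Origin on its axis at bench level, z up. Its x axis points from the axis to the tab's hinge, so the closed tab's free end lies on the -x side, roughly facing the robot.
- tab_hinge (a point): Middle of the flip tab's hinge pin, 46 mm from the canister axis along canister x, 84 mm above the bench; the pin runs along canister y. The tab is a plain steel strap 24 mm wide that rises 44 mm from the pin and then runs level over the cap, 5 mm above it.
- tab_tip (a point): Centre of the tab's free end: a ribbed block 26 mm long, 24 mm wide (canister y), 8 mm thick that sticks out past the cap, free for 40 mm below and beside. Tab closed: 98 mm from the hinge along canister -x and 43.5 mm above the hinge. Pinched from above across its 24 mm width it pivots between the pads as it swings. Its frame turns with the tab.
- flip_tab (a joint): Tab hinge angle, rad: 0 closed and level, grows as the free end swings up and over towards canister +x, 2.0 at its back stop; starts at 0 to 0.2. Stays where it is left (friction 0.12 N m, about 1.2 N at the free end). The fingers must not load the tab with more than 40 N, squeezing included; a 10 N pinch is plenty.
- cap_bar (a point): Grip point of the grey cap, on the canister axis, 112 mm above the bench when fully screwed in. Cap: ribbed disc 48 mm across, top at 91 mm, with an upright grip bar 36 mm long (x of this frame) and 14 mm thick (y), top at 120 mm. Unscrews anticlockwise from above (+ about z) against 0.1 N m of friction, rising 8 mm per turn; stays where left.
- stop_ring (a joint): Sprung ring under the cap that takes its turning load: rad, + when loaded anticlockwise, 3 N m per rad; about 0.03 while the cap turns, more once the cap is at its stop. Beyond 0.15 either way (0.45 N m) the stop is damaged. 1.0 to 2.4 rad of turning remain at the start; the bar's angle does not show how much, so feel for the stop (3.05 mm of rise).
- small_tumbler_mid (a point): Bystander: small clear shot glass, 41 mm across, 47 mm high; point at its centre, half-way up.
- gold_glass_mid (a point): Bystander: small clear glass dish with gold rings in it, 44 mm across, 39 mm high; point at its centre, half-way up.
- beeswax_mid (a point): Bystander: yellow-brown wax block 32 x 46 x 21 mm; point at its centre, half-way up.

How it is judged:
On the way, in this order (a step that is already met when the one before it is completed fails the run):
1. the flip tab is folded right back (1.7 rad or more) (value of joint flip_tab above 1.7 rad), for 0.2 s.
2. the cap is unscrewed to its stop (risen at least 2.8 mm) (z of cap_bar in the frame of canister above 0.1148 m), for 0.2 s.
At the end, for the whole second after the job is handed in: Tab folded back to at least 1.7 rad (of 2.0), cap still unscrewed to within about 0.2 rad of its stop (grip point at least 2.8 mm above its fully screwed-in height, 114.8 mm above the bench), stop ring unloaded again (within 0.03 rad) (value of joint flip_tab above 1.7 rad and z of cap_bar in the frame of canister above 0.1148 m and value of joint stop_ring between -0.03 and 0.03 rad); the robot touches nothing.
It fails at once if the cap's stop is strained (stop ring wound beyond 0.15 rad, 0.45 N m) (value of joint stop_ring above 0.15 rad or value of joint stop_ring below -0.15 rad).
It fails at once if the tab is forced or squeezed with more than 40 N (contact force between the fingers and flip_tab above 40 N).
It fails at once if the small tumbler is disturbed (moved more than 15 mm) (distance of small_tumbler_mid from where it was at the start of the episode above 0.015 m).
It fails at once if the gold glass is disturbed (moved more than 15 mm) (distance of gold_glass_mid from where it was at the start of the episode above 0.015 m).
It fails at once if the beeswax is disturbed (moved more than 15 mm) (distance of beeswax_mid from where it was at the start of the episode above 0.015 m).
It also fails if it takes over 72 s, if anything falls off the work surface, if the arm or the gripper's body presses on something with over 40 N, if the wrist force passes 120 N, or if a joint passes its speed limit or range.

## Working session

There is one attempt and no reset: what is moved stays moved. The work goes in short steps, Python scripts to look and compute and a shell command to move; the robot and the scene stay as the last step left them, time stands still between calls to the robot, and variables do not carry over. Pictures are saved under pics/ and viewed, at most 10 in all, crops included, and the job is handed in when it is done.

```bash
ls; mkdir -p pics; python3 - <<'E'
from cell import monitor, eyes
import cv2,numpy as np
s=monitor.sense();print(s)
for n in("scene","top"):
    d=eyes.camera(n);cv2.imwrite(f"pics/{n}0.png",d["color"][:,:,::-1]);np.savez(f"pics/{n}0.npz",**d)
E
```

```text
pics
{'t': 0.0, 'joints': array([-1.35860406e+00,  3.00462684e-01,  1.52160858e+00, -4.33119674e-05,
        1.32069653e+00, -6.66176919e-02]), 'joint_vel': array([-0.00045118, -0.00092456, -0.00107642, -0.00030418,  0.00026069,
        0.00081416]), 'joint_torque': array([-1.36297320e-03, -5.31805944e+01, -3.52735555e+01,  7.07765669e-02,
        2.44184292e-02, -9.08290872e-05]), 'tcp_pos': array([ 0.15128543, -0.52849875,  0.20487932]), 'tool_rot': array([-3.14041733e+00, -3.63685027e-05,  2.78820682e-01]), 'contact_force': array([ 0.18858441, -0.10906736, -0.66107522]), 'moment': array([-0.01823753,  0.02939648,  0.00756841]), 'finger_force': 0.0, 'grip_width': 0.999977054335931}
```

View pics/scene0.png

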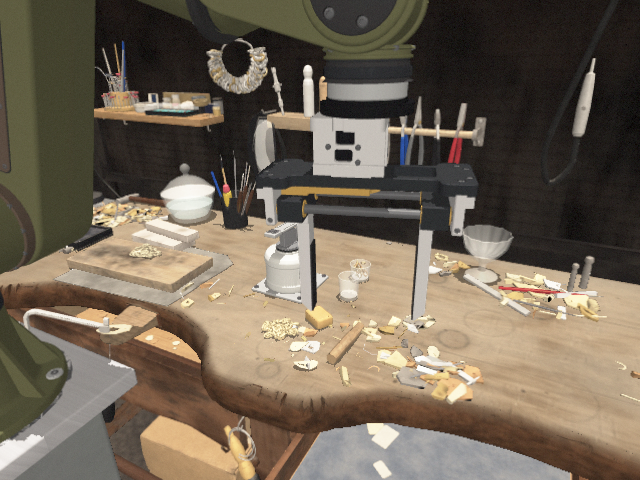

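View pics/top0.png

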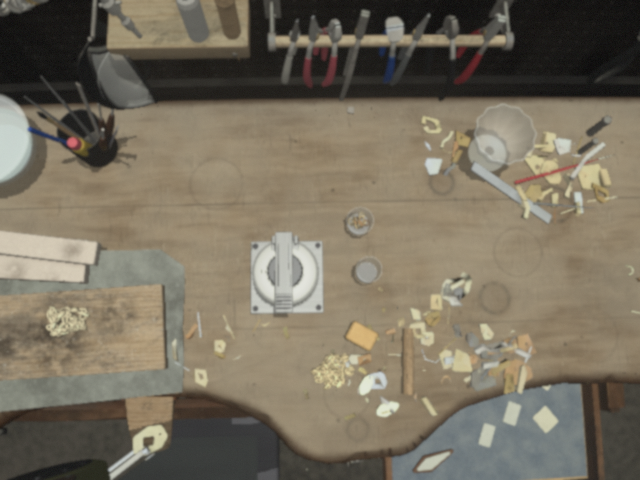

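The scene view shows the canister at about (290,265). In the top view its foot plate spans about (251,241) to (324,313), the tab runs from the hinge end (284,235) to the tip (283,312), the tumbler is at (367,271), the gold glass at (359,222) and the wax at (362,335).

```bash
cat > h.py <<'E'
import numpy as np,cv2
def ray(d,uv):
    p=cv2.undistortPoints(np.array([[uv]],float),d["K"],d["dist"])[0,0]
    R=d["R"]; return R.T@np.array([p[0],p[1],1]), -R.T@d["t"]
def at_z(d,uv,z):
    r,c=ray(d,uv); return c+r*(z-c[2])/r[2]
def at_depth(d,uv):
    r,c=ray(d,uv); u,v=map(int,np.round(uv)); return c+r*d["range_z"][v,u]
E
python3 - <<'E'
import numpy as np,cv2
from h import *
d=dict(np.load("pics/top0.npz"))
im=d["color"][215:335,225:385,::-1]
cv2.imwrite("pics/c1.png",cv2.resize(im,(800,600),interpolation=cv2.INTER_CUBIC))
for n,uv in dict(c1=(251,241),c2=(323,241),c3=(324,312),c4=(252,313)).items(): print(n,at_z(d,uv,.006))
for n,uv in dict(tum=(367,271),gold=(359,222),wax=(362,335),tip=(283,308),tab=(284,240)).items(): print(n,at_depth(d,uv))
print(-d["R"].T@d["t"])
E
```

```text
c1 [ 0.53471522 -0.18410734  0.006     ]
c2 [ 0.53218766 -0.30025105  0.006     ]
c3 [ 0.41788486 -0.29881005  0.006     ]
c4 [ 0.4190636  -0.18475529  0.006     ]
tum [ 0.48146772 -0.3694463   0.00848705]
gold [ 0.55574796 -0.35657628  0.03852971]
wax [ 0.37997744 -0.35640849  0.02248242]
tip [ 0.4186278  -0.23891256  0.13682985]
tab [ 0.51363597 -0.24162911  0.13119229]
[ 0.37464488 -0.26946232  0.9383901 ]
```

View pics/c1.png

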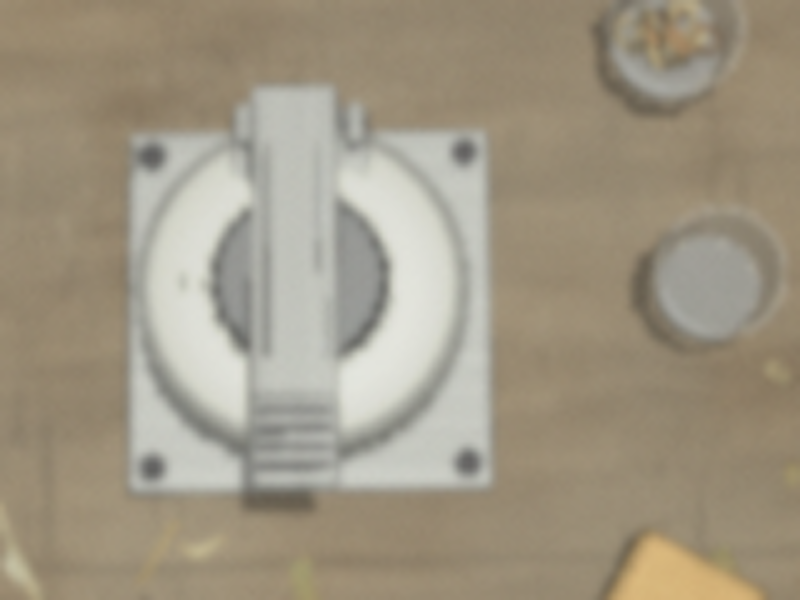

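The crop (5x, offset 225,215) shows the plate corners at (130,130), (487,130), (492,488) and (131,490). The ribbed tip is at about (293,440) and the hinge lugs at y≈125. So the canister is at about (0.476,-0.242), yaw about -0.02, with the tab at about 0.05 rad. Moving above the tip now.

```bash
python3 -m crank '[[[0,0,0],[0,0,0.1]],[[0,0,0],[0,0,0.1]],[[0,0,0],[0,0,0.1]]]' 5.5 10
python3 -m crank '[[[2,-2.1,0],[0,0,0]],[[2,-2.1,0],[0,0,0]],[[2,-2.1,0],[0,0,0]],[[2,-2.1,0],[0,0,0]],[[2,-2.1,0],[0,0,0]],[[2,-2.1,0],[0,0,0]],[[2,-2.1,0],[0,0,0]],[[2,-2.1,0],[0,0,0]],[[2,-2.1,0],[0,0,0]],[[2,-2.1,0],[0,0,0]]]'
python3 -m crank '[[[2,-2.1,0],[0,0,0]],[[2,-2.1,0],[0,0,0]],[[2,-2.1,0],[0,0,0]],[[1,-1.8,0],[0,0,0]],[[0,0,0],[0,0,0]],[[0,0,0],[0,0,0]],[[0,0,0],[0,0,0]]]'
python3 - <<'E'
from cell import monitor, eyes
import cv2,numpy as np
print(monitor.sense())
d=eyes.camera("wrist");cv2.imwrite("pics/w1.png",d["color"][:,:,::-1]);np.savez("pics/w1.npz",**d)
E
```

```text
t: 0.35
tcp_pos: [0.1513, -0.5286, 0.2051]
tool_rot: [-3.141, 0.0, -0.026]
contact_force: [0.5, 1.0, -0.3]
grip_width: 0.824
finger_force: 0.0
t: 1.18
tcp_pos: [0.3565, -0.3218, 0.2053]
tool_rot: [-3.141, 0.0, -0.021]
contact_force: [-0.8, 0.3, -0.2]
grip_width: 0.585
finger_force: 0.0
t: 1.77
tcp_pos: [0.4271, -0.2439, 0.2053]
tool_rot: [-3.142, 0.0, -0.021]
contact_force: [0.2, -0.8, -1.1]
grip_width: 0.584
finger_force: 0.0
{'t': 1.7667, 'joints': array([-5.93334780e-01,  1.70456939e-01,  1.68118029e+00, -2.02386695e-04,
        1.29034274e+00,  9.98723262e-01]), 'joint_vel': array([-0.01638163, -0.00179786, -0.00164486,  0.00062813,  0.00015564,
        0.000329  ]), 'joint_torque': array([ 1.21143568e+00, -4.51706314e+01, -3.49525023e+01,  8.75202077e-02,
       -5.00614441e-02,  3.85045109e-02]), 'tcp_pos': array([ 0.42708679, -0.24394393,  0.20528884]), 'tool_rot': array([-3.14154647e+00,  4.30923732e-04, -2.12056491e-02]), 'contact_force': array([ 0.19425247, -0.76689998, -1.1296786 ]), 'moment': array([ 0.0419299 , -0.00839312,  0.01340606]), 'finger_force': 0.0, 'grip_width': 0.5844014013467341}
```

View pics/w1.png

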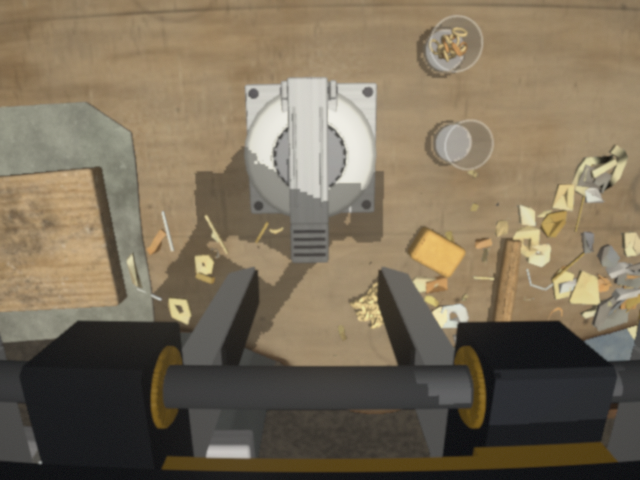

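The wrist view shows the tab tip block at (291–329, 222–262) with the fingers straddling its line, and the cap ring behind the strap around (310,155).

```bash
python3 - <<'E'
import numpy as np
from h import *
d=dict(np.load("pics/w1.npz"))
for uv in [(310,240),(310,228),(310,250),(294,240),(325,240),(310,110),(310,85)]: print(uv,at_depth(d,uv))
for uv in [(290,240),(329,240),(310,260)]: print(uv,at_z(d,uv,.136))
for uv in [(246,85),(375,84),(376,212),(250,212)]: print(uv,at_z(d,uv,.006))
E
```

```text
(310, 240) [ 0.42827738 -0.23850563  0.13443398]
(310, 228) [ 0.43566065 -0.23866872  0.13307846]
(310, 250) [ 0.42207596 -0.23836679  0.1354905 ]
(294, 240) [ 0.42844042 -0.22850397  0.13427928]
(325, 240) [ 0.42765089 -0.24789038  0.13290101]
(310, 110) [ 0.50680955 -0.24035303  0.12807505]
(310, 85) [ 0.52096605 -0.24072655  0.12964139]
(290, 240) [ 0.42897368 -0.2261321   0.136     ]
(329, 240) [ 0.42847251 -0.25033197  0.136     ]
(310, 260) [ 0.41566203 -0.2382126   0.136     ]
(246, 85) [ 0.53343445 -0.18308233  0.006     ]
(375, 84) [ 0.5318739  -0.29538405  0.006     ]
(376, 212) [ 0.41798009 -0.29749154  0.006     ]
(250, 212) [ 0.42042102 -0.1801137   0.006     ]
```

```bash
python3 -m crank '[[[0,-0.5,2],[0,0,0]],[[0,0,2],[0,0,0]],[[0,0,2],[0,0,0]],[[0,0,2],[0,0,0]],[[0,0,1.4],[0,0,0]],[[0,0,0],[0,0,0]],[[0,0,0],[0,0,0]]]' 
python3 -m crank '[[[0,0,0],[0,0,0]],[[0,0,0],[0,0,0]],[[0,0,0],[0,0,0]],[[0,0,0],[0,0,0]],[[0,0,0],[0,0,0]],[[0,0,0],[0,0,0]],[[0,0,0],[0,0,0]],[[0,0,0],[0,0,0]]]' 0 10
python3 -c "
import numpy as np
h=np.array([.522,.084]);
for q in np.arange(0.04,1.93,.126):
  a=.4178+q;print(round(q,3),h+.1072*np.array([-np.cos(a),np.sin(a)])-[0,.019])"
```

```text
t: 2.4
tcp_pos: [0.4271, -0.2391, 0.1115]
tool_rot: [-3.141, 0.001, -0.022]
contact_force: [0.6, 0.1, 0.9]
grip_width: 0.589
finger_force: 0.0
t: 3.07
tcp_pos: [0.4276, -0.2385, 0.1115]
tool_rot: [3.142, 0.0, -0.021]
contact_force: [-0.5, 0.3, 1.8]
grip_width: 0.252
finger_force: 10.0
0.04 [0.4258387 0.1123798]
0.166 [0.43255509 0.12408848]
0.292 [0.44068963 0.13486032]
0.418 [0.45011335 0.14452452]
0.544 [0.46067683 0.15292786]
0.67 [0.47221259 0.1599371 ]
0.796 [0.48453773 0.16544112]
0.922 [0.49745683 0.16935264]
1.048 [0.51076506 0.17160964]
1.174 [0.52425143 0.17217635]
1.3 [0.5377021  0.17104378]
1.426 [0.55090381 0.16822989]
1.552 [0.56364725 0.16377928]
1.678 [0.57573037 0.15776253]
1.804 [0.5869616  0.15027503]
```

```bash
python3 -m crank '[[[0.33,0,-0.6],[0,0,0]],[[0.35,0,-0.57],[0,0,0]],[[0.4,0,-0.55],[0,0,0]],[[0.42,0,-0.53],[0,0,0]],[[0.46,0,-0.49],[0,0,0]],[[0.48,0,-0.47],[0,0,0]],[[0.52,0,-0.43],[0,0,0]],[[0.54,0,-0.41],[0,0,0]]]'
```

```text
t: 3.73
tcp_pos: [0.4631, -0.239, 0.1523]
tool_rot: [-3.141, 0.0, -0.021]
contact_force: [-0.7, 2.6, -2.5]
grip_width: 0.254
finger_force: 10.0
```

```bash
python3 -m crank '[[[0.57,0,-0.42],[0,0,0]],[[0.58,0,-0.38],[0,0,0]],[[0.61,0,-0.32],[0,0,0]],[[0.62,0,-0.28],[0,0,0]],[[0.64,0,-0.22],[0,0,0]],[[0.65,0,-0.17],[0,0,0]],[[0.66,0,-0.13],[0,0,0]],[[0.67,0,-0.1],[0,0,0]]]'
python3 -m crank '[[[0.67,0,-0.05],[0,0,0]],[[0.68,0,-0.01],[0,0,0]],[[0.67,0,0.03],[0,0,0]],[[0.68,0,0.08],[0,0,0]],[[0.66,0,0.12],[0,0,0]],[[0.66,0,0.16],[0,0,0]]]'
```

```text
t: 4.4
tcp_pos: [0.5131, -0.2397, 0.1724]
tool_rot: [-3.14, 0.001, -0.021]
contact_force: [-3.2, 8.2, -1.9]
grip_width: 0.254
finger_force: 10.0
t: 4.9
tcp_pos: [0.5537, -0.2402, 0.1694]
tool_rot: [-3.14, -0.0, -0.021]
contact_force: [-1.3, 10.5, 2.6]
grip_width: 0.252
finger_force: 10.0
```

```bash
python3 -m crank '[[[0.5,-0.08,0.2],[0,0,0]],[[0.6,-0.08,0.25],[0,0,0]],[[0.6,-0.02,0.3],[0,0,0]],[[0.6,-0.02,0.3],[0,0,0]],[[0.55,-0.02,0.35],[0,0,0]]]'
python3 -m crank '[[[0.55,-0.02,0.35],[0,0,0]],[[0.5,-0.02,0.4],[0,0,0]],[[0.3,-0.02,0.25],[0,0,0]],[[0,0,0],[0,0,0]],[[0,0,0],[0,0,0]]]'
```

```text
t: 5.32
tcp_pos: [0.5824, -0.2402, 0.1556]
tool_rot: [3.14, -0.002, -0.021]
contact_force: [0.4, -1.0, 4.9]
grip_width: 0.252
finger_force: 10.0
t: 5.73
tcp_pos: [0.5958, -0.2402, 0.1451]
tool_rot: [3.14, -0.002, -0.022]
contact_force: [3.7, -4.5, 2.2]
grip_width: 0.254
finger_force: 10.0
```

```bash
python3 -m crank '[[[0,0,0],[0,0,0]],[[0,0,0],[0,0,0]],[[0,0,0],[0,0,0]],[[0,0,0],[0,0,0]]]' 5.5
python3 -m crank '[[[0,0,-2],[0,0,0]],[[0,0,-2],[0,0,0]],[[0,0,-2],[0,0,0]],[[0,0,-2],[0,0,0]],[[-3,0,-2],[0,0,0]],[[-3,0,0],[0,0,0]],[[-3,0,0],[0,0,0]],[[-3,0,0],[0,0,0]],[[0,0,0],[0,0,0]],[[0,0,0],[0,0,0]]]'
python3 - <<'E'
from cell import monitor, eyes
import cv2,numpy as np
d=eyes.camera("wrist");cv2.imwrite("pics/w2.png",d["color"][:,:,::-1]);np.savez("pics/w2.npz",**d)
d=eyes.camera("top");np.savez("pics/t2.npz",**d)
E
```

```text
t: 6.07
tcp_pos: [0.5947, -0.2392, 0.1445]
tool_rot: [-3.141, 0.001, -0.021]
contact_force: [-0.2, 0.3, -0.5]
grip_width: 0.499
finger_force: 0.0
t: 6.9
tcp_pos: [0.4742, -0.2369, 0.2455]
tool_rot: [3.141, -0.001, -0.022]
contact_force: [-0.5, -0.1, 0.5]
grip_width: 0.586
finger_force: 0.0
```

View pics/w2.png

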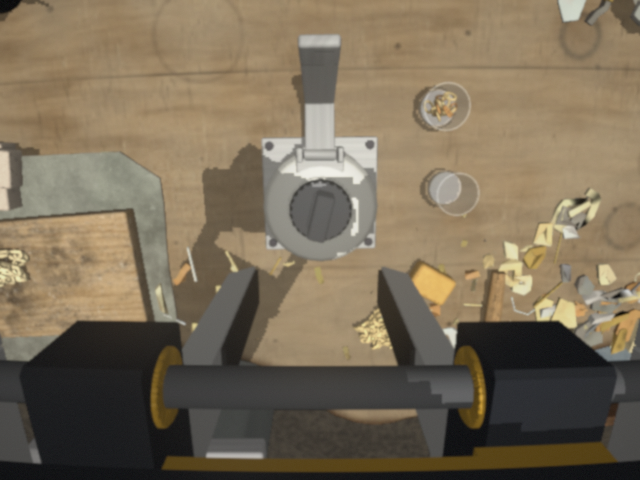

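The tab is now folded back, with its end at (320,42). The cap disc is at (321,210), with its bar running from about (327,190) to (313,240). I'll enlarge this to read the bar angle.

```bash
python3 - <<'E'
import numpy as np,cv2
d=dict(np.load("pics/w2.npz"))
im=d["color"][165:255,260:380,::-1]
im=cv2.convertScaleAbs(cv2.resize(im,(800,600),interpolation=cv2.INTER_CUBIC),alpha=2)
cv2.imwrite("pics/c2.png",im)
E
```

```text
(no output)
```

View pics/c2.png

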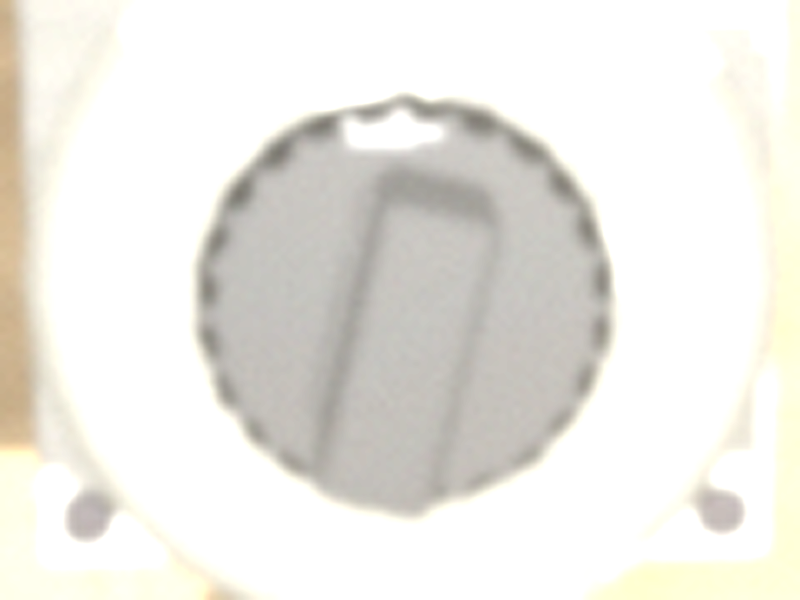

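The crop shows the bar's top face with its left edge from (383,205) to (322,470) and its right edge from (492,225) to (437,490).

```bash
python3 - <<'E'
import numpy as np
from h import *
d=dict(np.load("pics/w2.npz"))
P=[at_z(d,(260+u/6.667,165+v/6.667),.120)[:2] for u,v in [(383,205),(322,470),(492,225),(437,490)]]
print(np.array(P)); 
for a,b in((0,1),(2,3)):
    e=P[a]-P[b]; print(np.arctan2(e[1],e[0]),np.linalg.norm(e))
c=[at_z(d,(260+u/6.667,165+v/6.667),.091)[:2] for u,v in[(200,305),(610,305),(405,100),(405,515)]];print(np.array(c))
b=P[0]*.5+P[2]*.5;print("bar front mid",b)
# tab end
for uv in[(320,42),(302,40),(339,40)]:print(at_depth(d,uv))
for n in("t2",):
    t=dict(np.load(f"pics/{n}.npz"))
E
```

```text
[[ 0.49412554 -0.23656438]
 [ 0.46377623 -0.2289551 ]
 [ 0.49161145 -0.24865675]
 [ 0.46112712 -0.24201136]]
-0.24565943686665664 0.03128868658274987
-0.21463559834666793 0.031200256999794614
[[ 0.47732857 -0.21371093]
 [ 0.4762331  -0.26410886]
 [ 0.50201892 -0.23940533]
 [ 0.44994649 -0.23837462]]
bar front mid [ 0.4928685  -0.24261056]
[ 0.5901342  -0.24003296  0.17935191]
[ 0.5912814  -0.2301403   0.18000679]
[ 0.59095023 -0.25053528  0.1795038 ]
```

```bash
python3 -m crank '[[[0.18,0.21,0],[0,0,0]],[[0,0,0],[0,0,0.105]],[[0,0,0],[0,0,0.105]],[[0,0,3],[0,0,0]],[[0,0,3],[0,0,0]],[[0,0,3],[0,0,0]],[[0,0,3],[0,0,0]],[[0,0,1.5],[0,0,0]],[[0,0,0.75],[0,0,0]],[[0,0,0],[0,0,0]]]'
python3 -m crank '[[[0,0,0.5],[0,0,0]],[[0,0,0],[0,0,0]],[[0,0,0],[0,0,0]]]'
python3 -m crank '[[[0,0,0],[0,0,0]],[[0,0,0],[0,0,0]],[[0,0,0],[0,0,0]],[[0,0,0],[0,0,0]],[[0,0,0],[0,0,0]],[[0,0,0],[0,0,0]],[[0,0,0],[0,0,0]],[[0,0,0],[0,0,0]]]' 0 20
python3 -c "
from cell import monitor;print(monitor.sense())"
```

```text
t: 7.83
tcp_pos: [0.4765, -0.2386, 0.1007]
tool_rot: [-3.141, 0.003, -0.231]
contact_force: [-0.0, 0.6, 0.1]
grip_width: 0.585
finger_force: 0.0
t: 8.08
tcp_pos: [0.477, -0.2391, 0.0981]
tool_rot: [3.141, -0.001, -0.231]
contact_force: [-0.0, 0.8, 0.4]
grip_width: 0.581
finger_force: 0.0
t: 8.75
tcp_pos: [0.4766, -0.2389, 0.0974]
tool_rot: [-3.142, 0.0, -0.231]
contact_force: [-0.3, 0.2, -0.6]
grip_width: 0.15
finger_force: 19.9
{'t': 8.75, 'joints': array([-5.33397604e-01,  3.78383566e-01,  1.68431433e+00,  3.93142396e-05,
        1.07893049e+00,  1.26867876e+00]), 'joint_vel': array([ 0.00037155,  0.00121004,  0.00010446,  0.00238907, -0.00139258,
       -0.00010623]), 'joint_torque': array([ 7.82376010e-03, -5.35074377e+01, -3.12466729e+01, -1.23038708e-02,
       -9.50644584e-02, -5.68615599e-02]), 'tcp_pos': array([ 0.47655934, -0.23888816,  0.09735209]), 'tool_rot': array([-3.14154894e+00,  2.38071561e-05, -2.31298606e-01]), 'contact_force': array([-0.3242961 ,  0.2078265 , -0.55632941]), 'moment': array([ 0.05037179,  0.03366843, -0.03678541]), 'finger_force': 19.90290731191635, 'grip_width': 0.15007344460684852}
```

```bash
cat > m.py <<'E'
from cell import monitor
s=monitor.sense();print("yaw %.3f"%s["tool_rot"][2],"m",s["moment"].round(3),"j6 %.3f tq %.3f"%(s["joints"][5],s["joint_torque"][5]))
E
python3 -m crank '[[[0,0,-0.006],[0,0,-0.05]],[[0,0,-0.006],[0,0,-0.05]],[[0,0,-0.006],[0,0,-0.05]],[[0,0,-0.006],[0,0,-0.05]],[[0,0,-0.006],[0,0,-0.05]],[[0,0,-0.006],[0,0,-0.05]]]'; python3 m.py
python3 -m crank '[[[0,0,-0.006],[0,0,-0.05]],[[0,0,-0.006],[0,0,-0.05]],[[0,0,-0.006],[0,0,-0.05]],[[0,0,-0.006],[0,0,-0.05]],[[0,0,-0.006],[0,0,-0.05]],[[0,0,-0.006],[0,0,-0.05]]]'; python3 m.py
python3 -m crank '[[[0,0,-0.006],[0,0,-0.05]],[[0,0,-0.006],[0,0,-0.05]],[[0,0,-0.006],[0,0,-0.05]],[[0,0,-0.006],[0,0,-0.05]],[[0,0,0],[0,0,0]]]'; python3 m.py
```

```text
t: 9.25
tcp_pos: [0.4766, -0.239, 0.0977]
tool_rot: [3.141, -0.0, 0.071]
contact_force: [-0.4, -1.8, 0.4]
grip_width: 0.151
finger_force: 19.9
yaw 0.071 m [-0.155  0.065 -0.068] j6 0.966 tq 1.153
t: 9.75
tcp_pos: [0.4766, -0.2392, 0.0981]
tool_rot: [3.141, -0.0, 0.371]
contact_force: [-0.3, -1.5, -0.8]
grip_width: 0.151
finger_force: 19.9
yaw 0.371 m [-0.408 -0.047 -0.088] j6 0.666 tq 1.153
t: 10.17
tcp_pos: [0.4767, -0.2393, 0.0984]
tool_rot: [3.141, 0.0, 0.571]
contact_force: [1.1, -2.5, -0.4]
grip_width: 0.148
finger_force: 19.9
yaw 0.571 m [-0.638 -0.167 -0.088] j6 0.466 tq -1.250
```

```bash
cat >> m.py <<'E'
import sys; sys.exit(abs(s["moment"][2])>.16)
E
python3 -m crank '[[[0,0,-0.006],[0,0,-0.05]],[[0,0,-0.006],[0,0,-0.05]],[[0,0,0],[0,0,0]]]' >/dev/null; python3 m.py &&
python3 -m crank '[[[0,0,-0.004],[0,0,-0.03]],[[0,0,-0.004],[0,0,-0.03]],[[0,0,0],[0,0,0]]]'>/dev/null; python3 m.py &&
python3 -m crank '[[[0,0,-0.004],[0,0,-0.03]],[[0,0,-0.004],[0,0,-0.03]],[[0,0,0],[0,0,0]]]'>/dev/null; python3 m.py &&
python3 -m crank '[[[0,0,-0.004],[0,0,-0.03]],[[0,0,-0.004],[0,0,-0.03]],[[0,0,0],[0,0,0]]]'>/dev/null; python3 m.py &&
python3 -m crank '[[[0,0,-0.004],[0,0,-0.03]],[[0,0,-0.004],[0,0,-0.03]],[[0,0,0],[0,0,0]]]'; python3 m.py
```

```text
yaw 0.669 m [-0.764 -0.21  -0.095] j6 0.368 tq -1.237
yaw 0.669 m [-0.764 -0.21  -0.095] j6 0.368 tq -1.237
yaw 0.669 m [-0.764 -0.21  -0.095] j6 0.368 tq -1.237
yaw 0.669 m [-0.764 -0.21  -0.095] j6 0.368 tq -1.237
yaw 0.669 m [-0.764 -0.21  -0.095] j6 0.368 tq -1.237False
False
False
False
False
```

```bash
sed -i 's/sys.exit(abs(s\["moment"\]\[2\])>.16)/sys.exit(int(abs(s["moment"][2])>.16))/' m.py
python3 -m crank '[[[0,0,-0.004],[0,0,-0.03]],[[0,0,-0.004],[0,0,-0.03]],[[0,0,0],[0,0,0]]]' >/dev/null; python3 m.py &&
python3 -m crank '[[[0,0,-0.004],[0,0,-0.03]],[[0,0,-0.004],[0,0,-0.03]],[[0,0,0],[0,0,0]]]'>/dev/null; python3 m.py &&
python3 -m crank '[[[0,0,-0.004],[0,0,-0.03]],[[0,0,-0.004],[0,0,-0.03]],[[0,0,0],[0,0,0]]]'>/dev/null; python3 m.py &&
python3 -m crank '[[[0,0,-0.004],[0,0,-0.03]],[[0,0,-0.004],[0,0,-0.03]],[[0,0,0],[0,0,0]]]'>/dev/null; python3 m.py &&
python3 -m crank '[[[0,0,-0.004],[0,0,-0.03]],[[0,0,-0.004],[0,0,-0.03]],[[0,0,0],[0,0,0]]]'; python3 m.py
```

```text
yaw 0.727 m [-0.885 -0.246 -0.124] j6 0.310 tq -0.797
yaw 0.787 m [-1.061 -0.305 -0.018] j6 0.250 tq -0.796
yaw 0.847 m [-1.095 -0.403 -0.114] j6 0.190 tq -0.754
yaw 0.907 m [-1.148 -0.474 -0.091] j6 0.130 tq -0.754
t: 11.67
tcp_pos: [0.4768, -0.2392, 0.099]
tool_rot: [3.141, 0.0, 0.967]
contact_force: [3.0, -5.8, -0.8]
grip_width: 0.152
finger_force: 19.9
yaw 0.967 m [-1.111 -0.494 -0.095] j6 0.070 tq -0.754
```

```bash

python3 -m crank '[[[-0.02,0.03,0],[0,0,0]],[[-0.02,0.03,0],[0,0,0]],[[0,0,0],[0,0,0]]]' ; python3 m.py &&
python3 -m crank '[[[0,0,-0.004],[0,0,-0.03]],[[0,0,-0.004],[0,0,-0.03]],[[0,0,0],[0,0,0]]]'>/dev/null; python3 m.py &&
python3 -m crank '[[[0,0,-0.004],[0,0,-0.03]],[[0,0,-0.004],[0,0,-0.03]],[[0,0,0],[0,0,0]]]'>/dev/null; python3 m.py &&
python3 -m crank '[[[0,0,-0.004],[0,0,-0.03]],[[0,0,-0.004],[0,0,-0.03]],[[0,0,0],[0,0,0]]]'>/dev/null; python3 m.py &&
python3 -m crank '[[[0,0,-0.004],[0,0,-0.03]],[[0,0,-0.004],[0,0,-0.03]],[[0,0,0],[0,0,0]]]'>/dev/null; python3 m.py &&
python3 -m crank '[[[0,0,-0.004],[0,0,-0.03]],[[0,0,-0.004],[0,0,-0.03]],[[0,0,0],[0,0,0]]]'>/dev/null; python3 m.py &&
python3 -m crank '[[[0,0,-0.004],[0,0,-0.03]],[[0,0,-0.004],[0,0,-0.03]],[[0,0,0],[0,0,0]]]'>/dev/null; python3 m.py &&
python3 -m crank '[[[0,0,-0.004],[0,0,-0.03]],[[0,0,-0.004],[0,0,-0.03]],[[0,0,0],[0,0,0]]]'; python3 m.py
```

```text
t: 11.92
tcp_pos: [0.4769, -0.2395, 0.0989]
tool_rot: [-3.142, -0.0, 0.967]
contact_force: [1.0, -4.2, 0.5]
grip_width: 0.149
finger_force: 19.9
yaw 0.967 m [-0.599 -0.276 -0.068] j6 0.070 tq -0.060
yaw 1.029 m [-0.612 -0.307 -0.148] j6 0.008 tq -0.782
yaw 1.088 m [-0.659 -0.351 -0.152] j6 -0.052 tq -0.788
yaw 1.148 m [-0.641 -0.474 -0.118] j6 -0.111 tq -0.791
yaw 1.208 m [-0.668 -0.507 -0.069] j6 -0.171 tq -0.793
yaw 1.268 m [-0.67  -0.554 -0.108] j6 -0.231 tq -0.795
yaw 1.327 m [-0.669 -0.687 -0.129] j6 -0.291 tq -0.796
t: 13.67
tcp_pos: [0.477, -0.2396, 0.0994]
tool_rot: [3.141, 0.0, 1.387]
contact_force: [4.1, -2.8, -0.1]
grip_width: 0.151
finger_force: 19.9
yaw 1.387 m [-0.614 -0.745 -0.124] j6 -0.351 tq -0.796
```

```bash

python3 -m crank '[[[0,0,-0.004],[0,0,-0.03]],[[0,0,-0.004],[0,0,-0.03]],[[0,0,0],[0,0,0]]]'>/dev/null; python3 m.py &&
python3 -m crank '[[[0,0,-0.004],[0,0,-0.03]],[[0,0,-0.004],[0,0,-0.03]],[[0,0,0],[0,0,0]]]'>/dev/null; python3 m.py &&
python3 -m crank '[[[0,0,-0.004],[0,0,-0.03]],[[0,0,-0.004],[0,0,-0.03]],[[0,0,0],[0,0,0]]]'>/dev/null; python3 m.py &&
python3 -m crank '[[[0,0,-0.004],[0,0,-0.03]],[[0,0,-0.004],[0,0,-0.03]],[[0,0,0],[0,0,0]]]'>/dev/null; python3 m.py &&
python3 -m crank '[[[0,0,-0.004],[0,0,-0.03]],[[0,0,-0.004],[0,0,-0.03]],[[0,0,0],[0,0,0]]]'>/dev/null; python3 m.py &&
python3 -m crank '[[[0,0,-0.004],[0,0,-0.03]],[[0,0,-0.004],[0,0,-0.03]],[[0,0,0],[0,0,0]]]'>/dev/null; python3 m.py &&
python3 -m crank '[[[0,0,-0.004],[0,0,-0.03]],[[0,0,-0.004],[0,0,-0.03]],[[0,0,0],[0,0,0]]]'; python3 m.py
```

```text
yaw 1.447 m [-0.664 -0.897 -0.081] j6 -0.411 tq -0.797
yaw 1.507 m [-0.688 -0.944 -0.092] j6 -0.471 tq -0.754
yaw 1.567 m [-0.668 -1.01  -0.058] j6 -0.531 tq -0.754
yaw 1.627 m [-0.696 -1.019 -0.132] j6 -0.591 tq -0.754
yaw 1.687 m [-0.716 -1.077 -0.114] j6 -0.651 tq -0.754
yaw 1.747 m [-0.647 -1.097 -0.182] j6 -0.711 tq -0.863
yaw 1.747 m [-0.647 -1.097 -0.182] j6 -0.711 tq -0.863
```

```bash

python3 -m crank '[[[0,0,0],[0,0,0]]]'>/dev/null; python3 m.py
python3 -m crank '[[[0,0,0],[0,0,-0.02]],[[0,0,0],[0,0,0]],[[0,0,0],[0,0,0]]]'; python3 m.py
```

```text
yaw 1.745 m [-0.69  -1.111 -0.211] j6 -0.709 tq -0.345
t: 15.5
tcp_pos: [0.4771, -0.2396, 0.0999]
tool_rot: [3.141, 0.0, 1.765]
contact_force: [3.9, -3.2, -1.3]
grip_width: 0.15
finger_force: 20.0
yaw 1.765 m [-0.637 -1.112 -0.27 ] j6 -0.729 tq -0.330
```

The moment climbs at the ring's 3 N m/rad, so the cap is at its stop. Unloading the ring, releasing and retreating.

```bash

python3 -m crank '[[[0,0,0],[0,0,0.025]],[[0,0,0],[0,0,0.025]],[[0,0,0],[0,0,0.02]],[[0,0,0],[0,0,0]],[[0,0,0],[0,0,0]]]'>/dev/null; python3 m.py
python3 -m crank '[[[0,0,0],[0,0,0]],[[0,0,0],[0,0,0]],[[0,0,0],[0,0,0]],[[0,0,0],[0,0,0]],[[0,0,0],[0,0,0]]]' 4
python3 -m crank '[[[0,0,-1],[0,0,0]],[[0,0,-2],[0,0,0]],[[0,0,-3],[0,0,0]],[[0,0,-3],[0,0,0]],[[0,0,-3],[0,0,0]],[[0,0,-2],[0,0,0]],[[0,0,0],[0,0,0]],[[0,0,0],[0,0,0]],[[0,0,0],[0,0,0]]]'
python3 - <<'E'
from cell import eyes
import cv2,numpy as np
from h import *
d=eyes.camera("top")
cv2.imwrite("pics/t3.png",d["color"][:,:,::-1])
d=eyes.camera("wrist");cv2.imwrite("pics/w3.png",d["color"][:,:,::-1]);np.savez("pics/w3.npz",**d)
E
```

```text
yaw 1.695 m [-0.674 -1.08  -0.134] j6 -0.659 tq 0.020
t: 16.33
tcp_pos: [0.4766, -0.2394, 0.0997]
tool_rot: [-3.141, -0.0, 1.698]
contact_force: [-0.5, -0.0, 0.3]
grip_width: 0.418
finger_force: 0.0
t: 17.08
tcp_pos: [0.4765, -0.2394, 0.2393]
tool_rot: [-3.141, -0.001, 1.699]
contact_force: [-0.5, 0.3, 0.7]
grip_width: 0.425
finger_force: 0.0
```

View pics/w3.png

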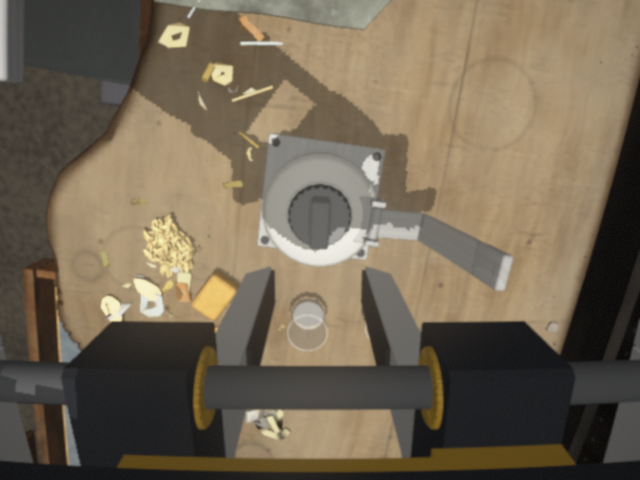

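The tab is folded back with its end at (503,268). The cap bar is at (320,222), aligned with the gripper, and the glasses and wax are where they were. I'll check the bar height quickly, before and after.

```bash
python3 - <<'E'
import numpy as np
from h import *
for f,uvb,uvr in(("w2",(321,216),(309,195)),("w3",(320,222),(300,215))):
    d=dict(np.load(f"pics/{f}.npz"))
    g=lambda c:np.median([at_depth(d,(c[0]+i,c[1]+j))[2] for i in range(-3,4) for j in range(-3,4)])
    print(f,g(uvb),g(uvr))
E
```

```text
w2 0.1196012022780481 0.09024252333501603
w3 0.12197892917195285 0.0930173153752899
```

```bash
python3 -c "
from cell import job;print(job.hand_in())"
```

```text
the job is handed in; nothing more can be done
None
```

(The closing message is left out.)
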